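Try the spare spindles in the press nut

ROBOT

A 6-joint arm with a two-finger parallel gripper is mounted at the origin on a cart in front of the work surface, level with it; the furniture and walls round the work are solid. World frame = base frame: x ahead of the robot, y to its left, z up, the work surface at z = 0. Lengths are in m, angles in rad, forces in N, time in s.
With the tool pointing down it reaches from about 0.35 to 0.775 m from the base axis. Payload 7.3 kg.
Tool frame: the origin (TCP) lies at the very end of the fingers, on their centre line; the grasp point (between the pads) lies robot.pinch_z behind it (robot.pinch_z is the distance from the TCP to the grasp point, in m); y points along the fingers, z is the direction in which the jaws open and shut, and the axes are right-handed (so a half turn about y gives the same grasp; the last joint's range is limited). The gripper opens to 92 mm and grips with 3 to 60 N. Pads are 19 mm wide; open, the fingers measure 130 mm over their backs; the gripper's body (75 mm by 190 mm) begins 47 mm behind the grasp point.
Start: joints at [1.203, 0.342, 1.524, -0, 1.275, -0.146], TCP at [0.115, 0.512, 0.227] pointing down, gripper open.
Joint ranges: [-2.53, 2.53], [-0.77, 2.02], [0.04, 2.7], [-1, 4.14], [0.28, 2.66], [-3.11, 3.11]. Speed limits (rad/s): [2.57, 2.57, 3.14, 3.14, 3.14, 3.14].

INTERFACE

Orientations are given as [roll, pitch, yaw] about the fixed x, y, z axes, in that order (R = Rz(yaw) Ry(pitch) Rx(roll)).
In Python, from cell import status, viewer, robot gives the robot as it stands. The module is installed in compiled form; this text tells all that it offers.
- The arm moves only by the shell command python3 -m pendant 'ROWS' [FORCE]. ROWS is JSON, a list that holds one entry, the list of rows, each a list of 7 numbers: the shift along the tool's x, y, z in cm, then the turn, a rotation vector about the tool's x, y, z in rad, then the finger opening in cm, from 0 to 9.18. A call has 1 to 20 rows; each row is the pose to reach, as a shift and turn from the pose commanded when the call began, along the tool's axes at that moment; what a row does not reach only later rows make up. A row lasts 1/10 s, in which the tool goes at most 50 mm and 8.59 degrees, less where a joint would pass 70% of its speed; a pose out of reach is approached as far as the arm can. A call with a gripper value outside its range is refused whole. The fingers move at their own pace and stop on an object; FORCE is the grip in N (left out, the last holds). Time passes only in rows, so rows that repeat a pose let the fingers close. It gives the time, the measured TCP pose, the force and the opening at its end, in the units of the state.
- status.observe(): the state, without advancing time (a new reading comes with each control period).
- viewer.read_camera(name): name is "scene" or "side" or "wrist"; returns a dict with "image" (400x640x3 uint8, red, green, blue), "range_z" (400x640 float32, m along the optical axis (not along the pixel's ray), 0 where there is no reading), "fx", "fy", "cx", "cy" (pixels), "camera_from_world" (4x4, takes a point from world to camera coordinates). Camera axes: x right, y up, looking along -z (the intrinsics and any distortion apply to the point x, -y, -z); pixel columns grow to the right and rows downward; lengths in m; the calibration is good to about 2 mm. A picture is of the moment at which its call begins.
- robot.hand_in(): hands the job in, once; it reports no verdict.
The state is a dict: "time": time; "qpos": joint angles; "qvel": joint speeds; "joint_efforts": joint torques, N m; "tool_pos": TCP position; "tool_rot": TCP orientation; "contact_force": force on the tool from outside, world axes, zero at the start; "torque": the same for the moment, N m; "opening": finger opening in m.
Only numpy, scipy, OpenCV 4.12 (cv2) and the standard library are available. Lean on these libraries where they do the work, as an engineer would, in place of code of your own. Each camera call takes 0.05 s, during which the arm holds its last target. There are 200 camera calls.

TASK

The small screw press has lost its spindle, and two spares stand in the sloping rack; they look alike, but one of them has a bruised thread. Try them in the bronze nut of the press, turning clockwise: leave the one that turns freely screwed fully home, its flange down on the nut. Do not force the one that binds, and put it in the steel scrap pot. Leave the two jars where they are.

Things in the scene. Friction and masses are not known exactly. Their poses are not given: they have to be found in the camera images.
- press: Small grey screw press, fixed to the bench: foot 90 x 112 x 14 mm, two columns at y = +-40 mm, above them a crosshead with round ends (46 x 119 mm, z = 57 to 103 mm, its studs to z = 107 mm) that holds a bronze nut upright in its middle; under it a pressing plate on springs. Origin: centre of the underside; z up, y along the crosshead.
- nut_face (a point): Centre of the nut's upper face, 105 mm above the bench; axes of the press. Mouth: smooth bore, 28 mm diameter. h below is the height of a spindle's seating face over this face. The sound spindle turns with little effort until h = 0. The bruised one stops dead at h = 6 to 9 mm and turns no farther; turned back it comes out freely. A spindle stays put when let go in the thread.
- nut_thread (a point): On the nut's axis, 31.5 mm below its face: upper end of its right-handed three-start thread (starts 120 degrees apart, 30 mm advance per full turn). The ridges first meet at h = about 14 mm. If they meet end on, the spindle stops at h = 10 to 14 mm: that is no bind. Then lift it a little and turn it back counter-clockwise until it drops in.
- ram (a joint): The press's pressing plate: how far it has been pushed down, m; 0 at rest, held up by light springs (about 2 N). A spindle's tip meets it at h = 9 mm and has it down 9 mm when seated, 0 to 3 mm when the bruise stops it.
- slot_left (a point): Centre of the left rack hole, in the board's upper face. A spindle (steel, 122 mm, 0.4 kg) hangs here by its flange (39 mm across, 5 mm thick), seating face on the board, axis square to the board: tilted 30 degrees, head towards the robot. It has up to 2 mm of play. Above the flange a neck, 22 mm diameter, 12 mm; then the head. Which rack hole has the bruised spindle varies.
- slot_right (a point): The same at the right rack hole, with the other spindle. Head: a dark hexagon, 30 mm high, 17 to 47 mm from the seating face along the axis, 36 mm across flats, 41.5 mm across corners; at the start one pair of flats faces along the rack's +-y, the others lie 60 degrees on. Grip it at its middle, 32 mm from the seating face.
- spindle_rack: Wooden rack, fixed to the bench: a board 78 x 184 x 10 mm sloping 30 degrees, low edge towards the robot, on two cheeks. Origin: on the bench, 90 mm below the middle of the board's upper face; y along the board, x level, away from the robot. Holes at y = +-45 mm, 25.6 mm diameter, through, square to the board: draw a spindle out along its tilted axis, by 85 mm.
- tip_left (a point): Tip of the left spindle as it hangs in the rack, 75 mm from its seating face along the axis, out of sight under the board. Below the seating face a spindle has its right-handed three-start thread from 5 to 42 mm (22.8 mm outside diameter, core 15.6 mm), then a taper from 45 to 50 mm and a smooth point of 12 mm, its tip 8 mm wide.
- tip_right (a point): The same for the right spindle. Meshing: call u the spindle's own direction, square to its axis, that pointed up the slope of the board at the start. With the spindle upright in the nut, the ridges pass freely while u, counter-clockwise from the press's x seen from above, stands at (h + 2.5 mm) x 12 degrees, +-14, plus any multiple of 120.
- scrap_pot: Round steel pot, open at the top, fixed to the bench, empty: 85 mm high, 68 mm outside diameter at the rim, inside 55 mm at the floor and 63 mm at the rim, floor 4 mm thick. Origin: centre of its underside. A spindle in it leans on the wall with its head above the rim.
- flux_jar: Jar with a green screw cap, 50 mm diameter, 57 mm high, a bystander. Origin: centre of its underside.
- glass_jar: Small empty glass jar, 39 mm diameter, 42 mm high, a bystander. Origin: centre of its underside.

How it is judged:
By the outcome, as a careful person would: the job done as asked, in the order asked, and still so for the second after the job is handed in, with the robot touching nothing.
It also fails if it takes over 72 s, if anything falls off the work surface, if the arm or the gripper's body presses on something with over 40 N, if the wrist force passes 120 N, or if a joint passes its speed limit or range.

## Working session

There is one attempt and no reset: what is moved stays moved. The work goes in short steps, Python scripts to look and compute and a shell command to move; the robot and the scene stay as the last step left them, time stands still between calls to the robot, and variables do not carry over. Pictures are saved under pics/ and viewed, about 8 in all and at most 12, crops included, and the job is handed in when it is done.

```bash
mkdir -p pics
python3 - <<'E'
from cell import status, viewer, robot
import cv2,numpy as np
s=status.observe(); print(s, robot.pinch_z)
for n in ("scene","side"):
    c=viewer.read_camera(n); cv2.imwrite(f"pics/{n}0.png",c["image"][:,:,::-1])
    T=np.linalg.inv(c["camera_from_world"]);print(n,c["fx"],c["fy"],c["cx"],c["cy"],T.round(3).tolist(),[k for k in c])
    np.savez(f"{n}0.npz",**{k:v for k,v in c.items()})
E
```

```text
{'time': 0.0, 'qpos': array([ 1.20296971e+00,  3.42720688e-01,  1.52500072e+00, -2.99203542e-05,
        1.27542156e+00, -1.45998119e-01]), 'qvel': array([ 0.00108258, -0.00199462, -0.00014447, -0.0011677 , -0.00129694,
       -0.00031594]), 'joint_efforts': array([ 2.60727698e-03, -4.31229007e+01, -2.44221765e+01,  7.21044489e-02,
        5.57627971e-02, -1.23198015e-04]), 'tool_pos': array([0.11534502, 0.51175366, 0.22605172]), 'tool_rot': array([-1.57233430e+00,  1.97232009e-04, -2.21819917e-01]), 'contact_force': array([-0.99587485,  0.34818492, -1.0332712 ]), 'torque': array([-0.05137474, -0.01177621,  0.04236869]), 'opening': 0.09158718867093273} 0.0188
scene 434.09813850263095 434.09813850263095 318.2840152672422 200.44676629043715 [[0.747, 0.505, -0.433, 0.123], [-0.665, 0.556, -0.499, -0.351], [-0.011, 0.661, 0.75, 0.814], [0.0, 0.0, 0.0, 1.0]] ['image', 'range_z', 'fx', 'fy', 'cx', 'cy', 'camera_from_world']
side 403.8609874563873 403.8609874563873 316.54180326700055 204.59360507441644 [[-0.997, -0.054, 0.056, 0.598], [0.078, -0.631, 0.772, 0.814], [-0.006, 0.774, 0.633, 0.661], [0.0, 0.0, 0.0, 1.0]] ['image', 'range_z', 'fx', 'fy', 'cx', 'cy', 'camera_from_world']
```

View pics/scene0.png

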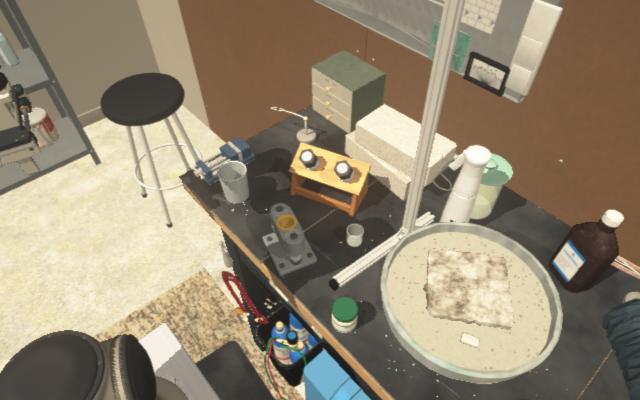

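View pics/side0.png

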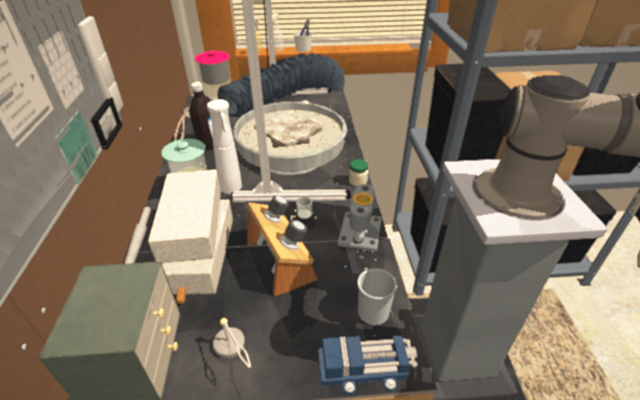

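Both views show the nut at scene (287,222) and side (362,200), and the heads at scene (308,157) and (344,170). The pot is at scene (234,182), the green jar at (345,315) and the glass jar at (355,234). An upright aluminium pole stands right of the press. Next I measure these.

```bash
cat > h.py <<'E'
import numpy as np,cv2
def load(n): return dict(np.load(n+".npz"))
def rays(c,uv):
    T=np.linalg.inv(c["camera_from_world"]); uv=np.atleast_2d(uv).astype(float)
    d=np.c_[(uv[:,0]-c["cx"])/c["fx"],-(uv[:,1]-c["cy"])/c["fy"],-np.ones(len(uv))]
    return T[:3,3],d@T[:3,:3].T
def onz(c,uv,z):
    o,d=rays(c,uv); return o+d*((z-o[2])/d[:,2])[:,None]
def cloud(c,m):
    v,u=np.nonzero(m&(c["range_z"]>0)); o,d=rays(c,np.c_[u,v]); return o+d*c["range_z"][v,u][:,None]
def box(c,x0,y0,x1,y1):
    m=np.zeros(c["range_z"].shape,bool); m[y0:y1,x0:x1]=1; return m
def hsv(c): return cv2.cvtColor(c["image"],cv2.COLOR_RGB2HSV)
E
python3 - <<'E'
from h import *
np.set_printoptions(precision=4,suppress=True)
W={"scene0":dict(rack=(280,135,380,220),nut=(270,208,305,235),pot=(212,155,255,208),press=(255,195,320,280),glass=(343,218,368,250),green=(325,292,362,335)),
   "side0":dict(rack=(240,190,320,300),nut=(348,190,378,210),pot=(350,262,402,330),press=(335,185,385,250),glass=(294,194,316,222),green=(344,156,374,188))}
for n,w in W.items():
    c=load(n); H=hsv(c); print(n)
    wood=(H[...,0]>8)&(H[...,0]<28)&(H[...,1]>110)&(H[...,2]>120)
    m=wood&box(c,*w["rack"]); P=cloud(c,m); P=P[(P[:,2]>.055)]
    # plane by robust svd
    Q=P
    for _ in range(6):
        o=Q.mean(0); nn=np.linalg.svd(Q-o,full_matrices=False)[2][2]; nn*=np.sign(nn[2]); Q=P[abs((P-o)@nn)<(.004)]
    print("board n",nn,"tilt",np.degrees(np.arccos(nn[2])),"yaw up-slope",np.degrees(np.arctan2(-nn[1],-nn[0])),len(Q))
    yaw=np.arctan2(-nn[1],-nn[0]); ex=np.r_[np.cos(yaw),np.sin(yaw),0]; ey=np.r_[-ex[1],ex[0],0]
    for e,nm in((np.cross(ey,nn),"slope"),(ey,"y")):
        t=(Q-o)@e; print(nm,np.percentile(t,[0.5,99.5]),t.max()-t.min())
    print("o",o)
    np.savez("rack_"+n,o=o,n=nn,Q=Q)
    m=wood&box(c,*w["nut"]);v,u=np.nonzero(m); (cx,cy),ax,an=cv2.fitEllipse(cv2.convexHull(np.c_[u,v].astype(np.float32))); print("nut",cx,cy,ax,onz(c,[cx,cy],.105))
    P=cloud(c,box(c,*w["press"])); P=P[(P[:,2]>.09)&(P[:,2]<.112)]; r=cv2.minAreaRect((P[:,:2]*1000).astype(np.float32)); print("crosshead",r)
    P=cloud(c,box(c,*w["press"])); P=P[(P[:,2]>.008)&(P[:,2]<.02)]; r=cv2.minAreaRect((P[:,:2]*1000).astype(np.float32)); print("foot",r)
    P=cloud(c,box(c,*w["pot"])); P=P[(P[:,2]>.078)&(P[:,2]<.09)]; print("pot",cv2.minEnclosingCircle((P[:,:2]*1000).astype(np.float32)),len(P))
    P=cloud(c,box(c,*w["green"])); P=P[(P[:,2]>.052)&(P[:,2]<.062)]; print("green",cv2.minEnclosingCircle((P[:,:2]*1000).astype(np.float32)),len(P))
    P=cloud(c,box(c,*w["glass"])); P=P[(P[:,2]>.03)&(P[:,2]<.05)]; print("glass",cv2.minEnclosingCircle((P[:,:2]*1000).astype(np.float32)) if len(P) else 0,len(P))
E
```

```text
scene0
board n [-0.4628 -0.1854  0.8669] tilt 29.90516032211203 yaw up-slope 21.82643836474414 1123
slope [-0.0385  0.0392] 0.08004432743297156
y [-0.0851  0.0986] 0.1853979598713677
o [0.6323 0.1873 0.0871]
nut 286.095703125 221.81362915039062 (16.116962432861328, 20.330141067504883) [[0.4429 0.1214 0.105 ]]
crosshead ((444.3619384765625, 122.50912475585938), (117.82029724121094, 46.982505798339844), 72.55990600585938)
foot ((476.0291748046875, 155.95590209960938), (230.16665649414062, 124.72145080566406), 46.05754089355469)
pot ((453.6167297363281, 345.9818115234375), 35.952537536621094) 170
green ((416.1541442871094, -84.37548065185547), 25.424070358276367) 480
glass ((572.1754760742188, 43.283538818359375), 19.77960777282715) 120
side0
board n [-0.4564 -0.1787  0.8717] tilt 29.348187819928246 yaw up-slope 21.38213379242774 1185
slope [-0.0499  0.0292] 0.08170922930489677
y [-0.1101  0.0739] 0.18519944359122342
o [0.6335 0.215  0.0964]
nut 362.5197448730469 198.43499755859375 (12.664133071899414, 19.32267951965332) [[0.4455 0.1228 0.105 ]]
crosshead ((446.7699890136719, 126.65335083007812), (117.59300231933594, 46.19913864135742), 73.21176147460938)
foot ((442.19683837890625, 84.05088806152344), (206.31222534179688, 108.80705261230469), 85.88480377197266)
pot ((455.3753662109375, 346.62451171875), 35.51005172729492) 377
green ((417.8651428222656, -83.42428588867188), 25.86783790588379) 180
glass ((574.066162109375, 44.29765701293945), 20.57327651977539) 143
```

```bash
cat >> h.py <<'E'
from scipy.spatial.transform import Rotation as Ro
def Rt(rpy): return Ro.from_euler("xyz",rpy)
def down(yaw_deg): return Ro.from_euler("xyz",[-90,0,yaw_deg],degrees=True)
def axis_pose(n,yaw_deg):  # tool y = -n, tool x = up-slope-ish direction
    y=-np.asarray(n)/np.linalg.norm(n); x=np.r_[np.cos(np.radians(yaw_deg)),np.sin(np.radians(yaw_deg)),0]
    x=x-y*(x@y); x/=np.linalg.norm(x); return Ro.from_matrix(np.c_[x,y,np.cross(x,y)])
PZ=.0188
def plan(pinch,R):
    from cell import status
    s=status.observe(); R0=Rt(s["tool_rot"]); tcp=np.asarray(pinch)+PZ*R.as_matrix()[:,1]
    d=R0.inv().apply(tcp-s["tool_pos"]); rv=(R0.inv()*R).as_rotvec()
    print("t %.2f"%s["time"],"row",(d*100).round(2).tolist(),rv.round(4).tolist(),"| dist %.3f ang %.1f"%(np.linalg.norm(d),np.degrees(np.linalg.norm(rv))),"rows>=%d"%max(np.ceil(np.linalg.norm(d)/.05),np.ceil(np.degrees(np.linalg.norm(rv))/8.59)))
def st():
    from cell import status
    s=status.observe(); R=Rt(s["tool_rot"]); M=R.as_matrix()
    print("t %.2f"%s["time"],"pinch",(s["tool_pos"]-PZ*M[:,1]).round(4),"toolx yaw %.1f"%np.degrees(np.arctan2(M[1,0],M[0,0])),"y",M[:,1].round(3),"F",s["contact_force"].round(1),"T",s["torque"].round(2),"open %.4f"%s["opening"],"q",s["qpos"].round(2))
E
python3 - <<'E'
from h import *
np.set_printoptions(precision=3,suppress=True)
c=load("scene0")
m=box(c,325,60,480,295); P=cloud(c,m); 
P=P[(P[:,0]>.3)&(P[:,0]<.75)&(P[:,1]<.12)]
for z0,z1 in((.01,.05),(.05,.1),(.1,.15),(.2,.3),(.3,.4),(.4,.5)):
    Q=P[(P[:,2]>z0)&(P[:,2]<z1)]; print(z0,len(Q),np.percentile(Q,[2,50,98],axis=0).tolist() if len(Q) else 0)
for u,v in((336,283),(380,255),(430,216),(415,200),(425,140),(440,60)):
    print(u,v,cloud(c,box(c,u-1,v-1,u+2,v+2)).mean(0))
st(); plan([.45,.16,.40],down(0))
E
```

```text
0.01 1529 [[0.45171812134146133, -0.04282284139352008, 0.01118486870212725], [0.5826809800992807, -0.01657855928347024, 0.018441003021229196], [0.7464788308783716, 0.11432765261303413, 0.04688702485260122]]
0.05 4189 [[0.5028205529543691, -0.16994613897705907, 0.05881787853775773], [0.6299304784729766, -0.11099364418486363, 0.07856945083524924], [0.7432576630287204, 0.1134622533814972, 0.09911184500250436]]
0.1 3390 [[0.4913259483052404, -0.2327879539564618, 0.1005187311924193], [0.6084366107774373, -0.16883077636137728, 0.10680025602002857], [0.745659729424525, -0.027677668668587688, 0.1445516196924929]]
0.2 971 [[0.6533988949769896, -0.10060288423865328, 0.20140979307445428], [0.6683358159061401, -0.03786224505284669, 0.2378848349977274], [0.7493900574727484, -0.019312025394956033, 0.29749498213491804]]
0.3 786 [[0.6532440456472214, -0.03739966959180754, 0.3027548067072871], [0.6568032548200752, -0.031741116003153214, 0.35412184621197396], [0.6733772654162452, -0.016560303154839008, 0.3984019436417367]]
0.4 575 [[0.653280231986908, -0.0356182368685873, 0.40117199379085233], [0.6566500934626313, -0.030628173851328933, 0.4299367104216335], [0.6733782338443105, -0.01531499536797518, 0.4575908129631929]]
336 283 [ 0.456 -0.019  0.019]
380 255 [ 0.579 -0.03   0.014]
430 216 [ 0.747 -0.034  0.016]
415 200 [ 0.656 -0.039  0.145]
425 140 [ 0.657 -0.03   0.3  ]
440 60 [ 0.658 -0.024  0.455]
t 0.10 pinch [0.115 0.512 0.245] toolx yaw -12.7 y [-0.    -0.001 -1.   ] F [-0.7  0.4 -0.9] T [ 0.03  0.02 -0.  ] open 0.0920 q [ 1.2   0.34  1.52 -0.    1.28 -0.15]
t 0.10 row [40.38, -15.48, -26.98] [0.0013, -0.2218, -0.0003] | dist 0.510 ang 12.7 rows>=11
```

```bash
python3 -m pendant '[[[0,-15.5,0,0,0,0,9],[5,-15.5,-4,0,0,0,9],[40.4,-15.5,-27,0,-0.222,0,5.5],[40.4,-15.5,-27,0,-0.222,0,5.5],[40.4,-15.5,-27,0,-0.222,0,5.5],[40.4,-15.5,-27,0,-0.222,0,5.5],[40.4,-15.5,-27,0,-0.222,0,5.5],[40.4,-15.5,-27,0,-0.222,0,5.5],[40.4,-15.5,-27,0,-0.222,0,5.5],[40.4,-15.5,-27,0,-0.222,0,5.5],[40.4,-15.5,-27,0,-0.222,0,5.5],[40.4,-15.5,-27,0,-0.222,0,5.5],[40.4,-15.5,-27,0,-0.222,0,5.5],[40.4,-15.5,-27,0,-0.222,0,5.5],[40.4,-15.5,-27,0,-0.222,0,5.5],[40.4,-15.5,-27,0,-0.222,0,5.5]]]' 20
python3 - <<'E'
from h import *
from cell import viewer
st()
c=viewer.read_camera("wrist"); cv2.imwrite("pics/wrist1.png",c["image"][:,:,::-1]); np.savez("wrist1.npz",**c)
T=np.linalg.inv(c["camera_from_world"]);print(T.round(3).tolist(),c["fx"])
for p in([.4445,.122,.105],[.631,.1945,.09],[.5994,.2304,.1177]):
    q=c["camera_from_world"]@np.r_[p,1]; print(c["cx"]+c["fx"]*q[0]/-q[2],c["cy"]-c["fy"]*q[1]/-q[2])
E
```

```text
time: 1.7
tool_pos: [0.4494, 0.1609, 0.3818]
tool_rot: [-1.571, 0.0, 0.002]
contact_force: [0.2, 0.8, 0.1]
opening: 0.055
t 1.70 pinch [0.4494 0.1609 0.4006] toolx yaw 0.1 y [-0.  0. -1.] F [0.2 0.8 0.1] T [ 0.04 -0.01 -0.  ] open 0.0550 q [ 0.18  0.18  1.33  0.    1.64 -1.39]
[[-0.002, -0.954, -0.299, 0.369], [1.0, -0.002, -0.001, 0.16], [0.0, -0.299, 0.954, 0.54], [0.0, 0.0, 0.0, 1.0]] 297.09400366561556
291.988172819442 162.88904593857504
337.7926414430397 269.9164178445136
361.9399134052899 261.3070829684447
```

View pics/wrist1.png

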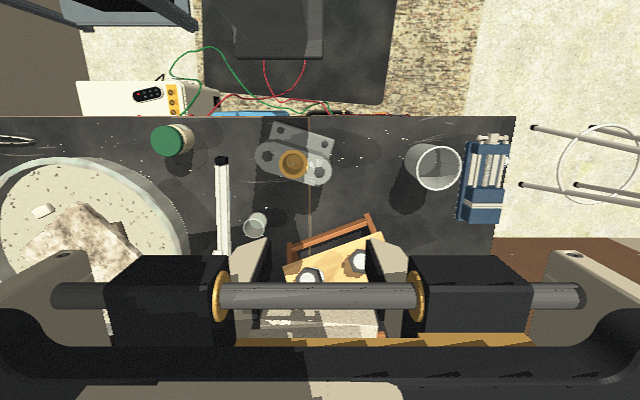

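Wrist view: nut at (292,163), as predicted. Rack heads are at about (310,278) and (358,262), also as predicted, and the pot is at (438,166).

Run:
```python
from h import *
np.set_printoptions(precision=4,suppress=True)
c=load("wrist1");H=hsv(c)
wood=(H[...,0]>8)&(H[...,0]<28)&(H[...,1]>110)&(H[...,2]>90)
v,u=np.nonzero(wood&box(c,272,140,314,184)); (a,b),ax,an=cv2.fitEllipse(cv2.convexHull(np.c_[u,v].astype(np.float32))); print("nut",a,b,ax,onz(c,[a,b],.105))
P=cloud(c,box(c,240,110,345,195)); Q=P[(P[:,2]>.097)&(P[:,2]<.112)]; print("crosshead",cv2.minAreaRect((Q[:,:2]*1000).astype(np.float32)))
Q=P[(P[:,2]>.008)&(P[:,2]<.02)];print("foot",cv2.minAreaRect((Q[:,:2]*1000).astype(np.float32)))
P=cloud(c,box(c,405,135,470,195)); Q=P[(P[:,2]>.078)&(P[:,2]<.092)]; print("pot",cv2.minEnclosingCircle((Q[:,:2]*1000).astype(np.float32)))
n=np.array([-.4645,-.185,.866]);ez=n/np.linalg.norm(n)
for k in("scene0","side0","wrist1"):
    d=load(k);
    for nm,hole in(("L",[.6143,.2363,.09]),("R",[.6477,.1527,.09])):
        mm=np.ones((400,640),bool)
        P=cloud(d,mm); r=P-np.array(hole); t=r@ez; rad=np.linalg.norm(r-t[:,None]*ez,axis=1)
        Q=r[(t>.02)&(t<.055)&(rad<.035)]
        ey=np.r_[-.37,.929,0]; ex=np.cross(ey,ez)
        Z=Q[(Q@ez)>.044]
        print(k,nm,len(Q),"y",np.percentile(Q@ey,[1,99]),"slope",np.percentile(Q@ex,[1,99]),"axial",np.percentile(Q@ez,[95,99]),len(Z), (np.percentile(Z@ey,[1,99]).mean(),np.percentile(Z@ex,[1,99]).mean()) if len(Z) else 0)
R=axis_pose(n,21.6)
for g in([.6143,.2363,.09],):
    g=np.array(g); plan(g+.092*ez,R); plan(g+.032*ez,R)
```

```text
nut 292.94952392578125 163.65306091308594 (28.212677001953125, 28.989585876464844) [[0.4456 0.1234 0.105 ]]
crosshead ((445.9490966796875, 122.64308166503906), (118.09126281738281, 46.37860107421875), 73.06503295898438)
foot ((445.05828857421875, 122.5669174194336), (111.57024383544922, 89.51495361328125), 72.11958312988281)
pot ((456.1560974121094, 345.76904296875), 35.517417907714844)
scene0 L 249 y [-0.0189  0.0166] slope [-0.0235  0.0136] axial [0.0482 0.0485] 148 (np.float64(-0.0004482644267304013), np.float64(-0.004356031022689337))
scene0 R 263 y [-0.0189  0.0165] slope [-0.0233  0.0145] axial [0.048 0.049] 165 (np.float64(-0.0003281880258993331), np.float64(-0.00437608588437867))
side0 L 370 y [-0.017   0.0189] slope [-0.0163  0.02  ] axial [0.049  0.0496] 152 (np.float64(0.0005654868083651218), np.float64(0.00020070855522045898))
side0 R 307 y [-0.0151  0.0187] slope [-0.0166  0.0193] axial [0.0491 0.0496] 122 (np.float64(0.0013832596896405083), np.float64(0.0006372673940909478))
wrist1 L 318 y [-0.0189  0.0082] slope [-0.0194  0.0161] axial [0.0489 0.0496] 316 (np.float64(-0.005292516311211382), np.float64(-0.0016791464127844883))
wrist1 R 315 y [-0.0176  0.017 ] slope [-0.0208  0.0064] axial [0.0487 0.0491] 265 (np.float64(-0.0005196943559289749), np.float64(-0.007016874161274554))
t 1.75 row [13.09, 22.85, 6.16] [0.0991, -0.366, -0.517] | dist 0.270 ang 36.7 rows>=6
t 1.75 row [15.88, 28.05, 7.27] [0.0991, -0.366, -0.517] | dist 0.330 ang 36.7 rows>=7
```

```bash
python3 -m pendant '[[[13.0,22.8,6.16,0.0991,-0.366,-0.517,6],[13.0,22.8,6.16,0.0991,-0.366,-0.517,6],[13.0,22.8,6.16,0.0991,-0.366,-0.517,6],[13.0,22.8,6.16,0.0991,-0.366,-0.517,6],[13.0,22.8,6.16,0.0991,-0.366,-0.517,6],[13.0,22.8,6.16,0.0991,-0.366,-0.517,6],[13.0,22.8,6.16,0.0991,-0.366,-0.517,6],[13.0,22.8,6.16,0.0991,-0.366,-0.517,6],[13.0,22.8,6.16,0.0991,-0.366,-0.517,6],[13.0,22.8,6.16,0.0991,-0.366,-0.517,6]]]' 30
python3 - <<'E'
from h import *
st()
n=np.array([-.4645,-.185,.866]);ez=n/np.linalg.norm(n);ey=np.r_[-.37,.929,0]; ex=np.cross(ey,ez)
g=np.array([.6143,.2363,.09])-.0015*ex+.001*ez; plan(g+.032*ez,axis_pose(n,21.6))
E
```

```text
time: 2.75
tool_pos: [0.5809, 0.2219, 0.1568]
tool_rot: [-1.57, -0.528, 0.375]
contact_force: [-0.3, 0.0, 1.0]
opening: 0.0601
t 2.75 pinch [0.572  0.2184 0.173 ] toolx yaw 21.5 y [ 0.469  0.185 -0.864] F [-0.3  0.   1. ] T [-0.12  0.34  0.07] open 0.0601 q [ 0.19  0.36  1.85  0.23  0.42 -1.93]
t 2.75 row [-0.37, 6.18, 0.11] [0.0015, -0.0009, 0.0044] | dist 0.062 ang 0.3 rows>=2
```

```bash
python3 -m pendant '[[[-0.35,2,0.1,0,0,0.004,6],[-0.35,4,0.1,0,0,0.004,6],[-0.35,5.6,0.1,0,0,0.004,6],[-0.35,6.15,0.1,0,0,0.004,6],[-0.35,6.15,0.1,0,0,0.004,6],[-0.35,6.15,0.1,0,0,0.004,2.5],[-0.35,6.15,0.1,0,0,0.004,2.5],[-0.35,6.15,0.1,0,0,0.004,2.5],[-0.35,6.15,0.1,0,0,0.004,2.5],[-0.35,6.15,0.1,0,0,0.004,2.5]]]' 30
python3 - <<'E'
from h import *
from cell import viewer
st()
c=viewer.read_camera("scene"); cv2.imwrite("pics/s2.png",cv2.resize(c["image"][110:270,200:440,::-1],None,fx=3,fy=3))
E
```

```text
time: 3.75
tool_pos: [0.6057, 0.2328, 0.0995]
tool_rot: [-1.57, -0.521, 0.375]
contact_force: [-3.4, 0.5, 5.2]
opening: 0.0355
t 3.75 pinch [0.597  0.2294 0.1158] toolx yaw 21.5 y [ 0.462  0.183 -0.868] F [-3.4  0.5  5.2] T [0.03 0.37 0.09] open 0.0355 q [ 0.21  0.49  1.83  0.27  0.31 -1.98]
```

View pics/s2.png

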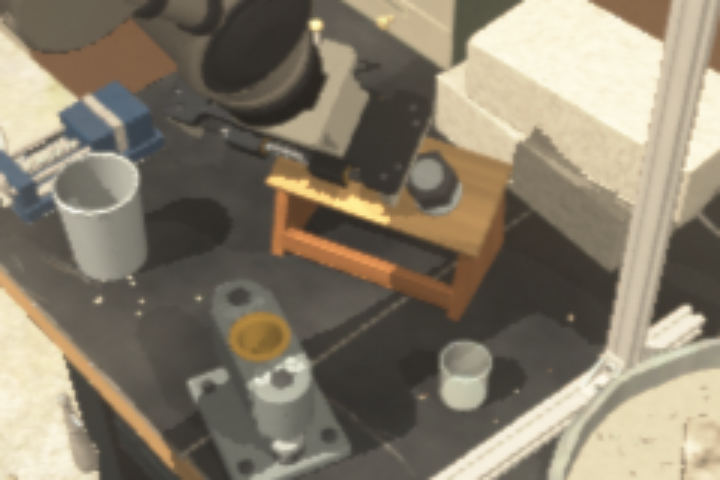

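The gripper holds the left head at 35.5 mm opening. The right head at crop (435,180) is clear. I now draw it out along its axis.

```bash
python3 -m pendant '[[[0,-2,0,0,0,0,2.5],[0,-4,0,0,0,0,2.5],[0,-6,0,0,0,0,2.5],[0,-8,0,0,0,0,2.5],[0,-10.5,0,0,0,0,2.5],[0,-10.5,0,0,0,0,2.5]]]' 30
python3 - <<'E'
from h import *
st()
plan([.4453,.1228,.105+.032+.09],down(88))
plan([.4453,.1228,.105+.032+.09],down(-32))
E
```

```text
time: 4.4
tool_pos: [0.5569, 0.2134, 0.1918]
tool_rot: [-1.57, -0.522, 0.375]
contact_force: [-0.1, -1.0, -2.5]
opening: 0.0362
t 4.40 pinch [0.5482 0.2099 0.2081] toolx yaw 21.5 y [ 0.464  0.183 -0.867] F [-0.1 -1.  -2.5] T [-0.21  0.52  0.03] open 0.0362 q [ 0.19  0.27  1.87  0.2   0.5  -1.91]
t 4.40 row [-11.06, -8.25, -4.34] [0.3021, -1.1332, 0.4618] | dist 0.145 ang 72.2 rows>=9
t 4.40 row [-11.06, -8.25, -4.34] [-0.244, 0.9116, 0.4828] | dist 0.145 ang 60.7 rows>=8
```

```bash
python3 -m pendant '[[[0,-4,0,0,0,0,2.5],[-11.06,-8.25,-4.34,-0.244,0.9116,0.4828,2.5],[-11.06,-8.25,-4.34,-0.244,0.9116,0.4828,2.5],[-11.06,-8.25,-4.34,-0.244,0.9116,0.4828,2.5],[-11.06,-8.25,-4.34,-0.244,0.9116,0.4828,2.5],[-11.06,-8.25,-4.34,-0.244,0.9116,0.4828,2.5],[-11.06,-8.25,-4.34,-0.244,0.9116,0.4828,2.5],[-11.06,-8.25,-4.34,-0.244,0.9116,0.4828,2.5],[-11.06,-8.25,-4.34,-0.244,0.9116,0.4828,2.5],[-11.06,-8.25,-4.34,-0.244,0.9116,0.4828,2.5],[-11.06,-8.25,-4.34,-0.244,0.9116,0.4828,2.5],[-11.06,-8.25,-4.34,-0.244,0.9116,0.4828,2.5]]]' 30
python3 - <<'E'
from h import *
from cell import viewer
st()
for k,r in(("scene",(90,290,200,400)),("side",(80,280,260,460))):
    c=viewer.read_camera(k); np.savez(k+"3.npz",**c); im=c["image"][r[0]:r[1],r[2]:r[3],::-1]; cv2.imwrite(f"pics/{k}3.png",cv2.resize(im,(400,400)))
cv2.imwrite("pics/both3.png",np.hstack([cv2.imread("pics/scene3.png"),cv2.imread("pics/side3.png")]))
plan([.4453,.1228,.105+.032+.016],down(-35))
E
```

```text
time: 5.6
tool_pos: [0.445, 0.1229, 0.2064]
tool_rot: [-1.572, 0.001, -0.557]
contact_force: [0.0, 0.5, -3.8]
opening: 0.0361
t 5.60 pinch [0.445  0.123  0.2252] toolx yaw -31.9 y [-0.002 -0.    -1.   ] F [ 0.   0.5 -3.8] T [-0.01  0.02  0.  ] open 0.0361 q [ 0.1   0.25  1.72 -0.    1.18 -0.91]
t 5.70 row [0.02, 7.25, 0.0] [0.0012, 0.0533, -0.0011] | dist 0.072 ang 3.1 rows>=2
```

View pics/both3.png

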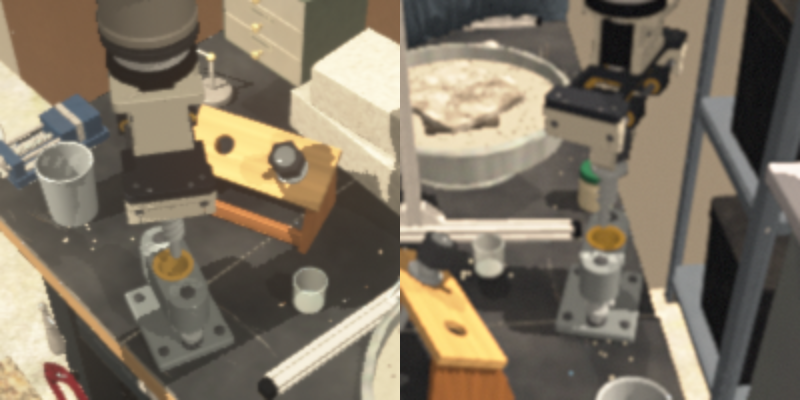

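The spindle tip hangs just over the bronze mouth in both views: scene crop (175,248) against nut (172,262), side crop (603,225) against nut (605,238). I lower it in steps.

```bash
python3 -m pendant '[[[0,1.5,0,0,0.02,0,2.5],[0,3,0,0,0.04,0,2.5],[0,4,0,0,0.053,0,2.5],[0,5,0,0,0.053,0,2.5],[0,5,0,0,0.053,0,2.5]]]' 30
python3 -c "
from h import *
st()"
python3 -m pendant '[[[0,1,0,0,0,0,2.5],[0,1.8,0,0,0,0,2.5],[0,2.2,0,0,0,0,2.5],[0,2.2,0,0,0,0,2.5]]]' 30
python3 -c "
from h import *
st()"
```

```text
time: 6.2
tool_pos: [0.4444, 0.123, 0.1554]
tool_rot: [-1.574, 0.004, -0.611]
contact_force: [-1.4, 1.4, -4.2]
opening: 0.0361
t 6.20 pinch [0.4445 0.123  0.1742] toolx yaw -35.0 y [-0.005 -0.    -1.   ] F [-1.4  1.4 -4.2] T [ 0.19  0.34 -0.03] open 0.0361 q [ 0.1   0.31  1.8   0.    1.05 -0.86]
time: 6.6
tool_pos: [0.4448, 0.1229, 0.1338]
tool_rot: [-1.574, 0.003, -0.611]
contact_force: [-3.0, 2.9, -3.8]
opening: 0.0359
t 6.60 pinch [0.4449 0.1229 0.1526] toolx yaw -35.0 y [-0.004 -0.    -1.   ] F [-3.   2.9 -3.8] T [0.53 0.58 0.04] open 0.0359 q [ 0.1   0.33  1.82 -0.    0.99 -0.86]
```

```bash
python3 -m pendant '[[[-0.1,0.06,0.01,0,0.12,0,2.5],[-0.1,0.12,0.02,0,0.24,0,2.5],[-0.09,0.17,0.035,0,0.36,0,2.5],[-0.09,0.23,0.045,0,0.48,0,2.5],[-0.08,0.29,0.055,0,0.6,0,2.5],[-0.075,0.34,0.065,0,0.72,0,2.5],[-0.07,0.4,0.075,0,0.838,0,2.5],[-0.07,0.4,0.075,0,0.838,0,2.5]]]' 30
python3 -c "
from h import *
st()"
```

```text
time: 7.4
tool_pos: [0.4457, 0.1244, 0.131]
tool_rot: [-1.572, 0.001, -1.453]
contact_force: [-3.2, 4.4, -1.4]
opening: 0.0357
t 7.40 pinch [0.4457 0.1244 0.1498] toolx yaw -83.3 y [-0.001  0.001 -1.   ] F [-3.2  4.4 -1.4] T [ 0.97  0.62 -0.01] open 0.0357 q [ 0.11  0.34  1.83  0.    0.98 -0.01]
```

```bash
python3 -m pendant '[[[-0.06,0,-0.05,0,0,0,2.5],[-0.12,0,-0.1,0,0,0,2.5],[-0.12,0,-0.1,0,0,0,2.5]]]' 30
python3 -c "
from h import *
st()"
```

```text
time: 7.7
tool_pos: [0.4445, 0.1247, 0.1307]
tool_rot: [-1.572, -0.001, -1.449]
contact_force: [-0.2, 0.5, -2.8]
opening: 0.036
t 7.70 pinch [0.4445 0.1247 0.1495] toolx yaw -83.0 y [-0.001 -0.001 -1.   ] F [-0.2  0.5 -2.8] T [ 0.11  0.11 -0.04] open 0.0360 q [ 0.11  0.34  1.83 -0.    0.98 -0.01]
```

```bash
python3 -m pendant '[[[0,0.05,0,0,0,0,2.5],[0,0.1,0.02,0,0.12,0,2.5],[0,0.16,0.035,0,0.24,0,2.5],[0.01,0.22,0.05,0,0.36,0,2.5],[0.02,0.28,0.07,0,0.48,0,2.5],[0.02,0.28,0.07,0,0.48,0,2.5]]]' 30
python3 -c "
from h import *
st()"
```

```text
time: 8.3
tool_pos: [0.4451, 0.1248, 0.1277]
tool_rot: [-1.573, -0.001, -1.931]
contact_force: [0.6, 2.6, -2.4]
opening: 0.0358
t 8.30 pinch [0.4451 0.1248 0.1465] toolx yaw -110.6 y [-0.002 -0.    -1.   ] F [ 0.6  2.6 -2.4] T [ 0.35  0.04 -0.03] open 0.0358 q [ 0.11  0.34  1.83 -0.    0.97  0.47]
```

```bash
python3 -m pendant '[[[-0.04,0.05,0.01,0,0.1,0,2.5],[-0.03,0.1,0.02,0,0.2,0,2.5],[-0.03,0.1,0.02,0,0.2,0,2.5]]]' 30
python3 -c "
from h import *
st()"
```

```text
time: 8.6
tool_pos: [0.4454, 0.125, 0.1268]
tool_rot: [-1.572, -0.001, -2.128]
contact_force: [0.7, 1.1, -2.8]
opening: 0.0354
t 8.60 pinch [0.4454 0.125  0.1456] toolx yaw -121.9 y [-0.002 -0.    -1.   ] F [ 0.7  1.1 -2.8] T [ 0.28 -0.01 -0.03] open 0.0354 q [ 0.11  0.35  1.83 -0.    0.97  0.66]
```

```bash
python3 -m pendant '[[[0,0.05,0.02,0,0.1,0,2.5],[0,0.1,0.03,0,0.2,0,2.5],[0,0.1,0.03,0,0.2,0,2.5]]]' 30
python3 -c "
from h import *
st()"
```

```text
time: 8.9
tool_pos: [0.4457, 0.1248, 0.1259]
tool_rot: [-1.572, -0.001, -2.326]
contact_force: [0.7, 0.7, -1.8]
opening: 0.0361
t 8.90 pinch [0.4458 0.1248 0.1447] toolx yaw -133.3 y [-0.002 -0.    -1.   ] F [ 0.7  0.7 -1.8] T [ 0.19 -0.07 -0.  ] open 0.0361 q [ 0.11  0.35  1.83 -0.    0.96  0.86]
```

```bash
python3 -m pendant '[[[0,0.05,0.02,0,0.1,0,2.5],[0,0.1,0.03,0,0.2,0,2.5],[0,0.1,0.03,0,0.2,0,2.5]]]' 30
python3 -c "
from h import *
st()"
```

```text
time: 9.2
tool_pos: [0.446, 0.1247, 0.1249]
tool_rot: [-1.571, -0.001, -2.525]
contact_force: [0.0, 1.6, -1.9]
opening: 0.0356
t 9.20 pinch [0.446  0.1247 0.1437] toolx yaw -144.7 y [-0.001 -0.    -1.   ] F [ 0.   1.6 -1.9] T [ 0.24 -0.14  0.02] open 0.0356 q [ 0.11  0.35  1.83 -0.    0.96  1.06]
```

```bash
python3 -m pendant '[[[0,0.05,0.02,0,0.1,0,2.5],[0,0.1,0.03,0,0.2,0,2.5],[0,0.1,0.03,0,0.2,0,2.5]]]' 30
python3 -c "
from h import *
st()"
```

```text
time: 9.5
tool_pos: [0.4462, 0.1244, 0.1239]
tool_rot: [-1.571, -0.001, -2.725]
contact_force: [1.3, 0.3, -2.2]
opening: 0.0362
t 9.50 pinch [0.4462 0.1244 0.1427] toolx yaw -156.1 y [-0.001 -0.    -1.   ] F [ 1.3  0.3 -2.2] T [ 0.22 -0.22 -0.02] open 0.0362 q [ 0.11  0.35  1.83 -0.    0.96  1.26]
```

```bash
python3 -m pendant '[[[0,0.05,0.02,0,0.1,0,2.5],[0,0.1,0.03,0,0.2,0,2.5],[0,0.1,0.03,0,0.2,0,2.5]]]' 30
python3 -c "
from h import *
st()"
```

```text
time: 9.8
tool_pos: [0.4463, 0.1241, 0.1229]
tool_rot: [-1.571, -0.001, -2.925]
contact_force: [1.6, 1.0, -1.4]
opening: 0.0356
t 9.80 pinch [0.4463 0.1241 0.1417] toolx yaw -167.6 y [-0.001 -0.    -1.   ] F [ 1.6  1.  -1.4] T [ 0.14 -0.3   0.06] open 0.0356 q [ 0.11  0.35  1.83 -0.    0.96  1.46]
```

```bash
python3 -m pendant '[[[0,0.05,0.02,0,0.1,0,2.5],[0,0.1,0.03,0,0.2,0,2.5],[0,0.1,0.03,0,0.2,0,2.5]]]' 30
python3 -c "
from h import *
st()"
```

```text
time: 10.1
tool_pos: [0.4463, 0.1238, 0.1219]
tool_rot: [-1.57, -0.002, -3.124]
contact_force: [2.5, 0.0, -2.7]
opening: 0.0358
t 10.10 pinch [0.4464 0.1238 0.1407] toolx yaw -179.0 y [-0.002 -0.    -1.   ] F [ 2.5  0.  -2.7] T [ 0.17 -0.46  0.06] open 0.0358 q [ 0.11  0.35  1.84 -0.    0.95  1.66]
```

```bash
python3 -m pendant '[[[-0.06,0.05,0.015,0,0.1,0,2.5],[-0.06,0.1,0.03,0,0.2,0,2.5],[-0.06,0.15,0.04,0,0.3,0,2.5],[-0.06,0.2,0.05,0,0.4,0,2.5],[-0.06,0.25,0.06,0,0.5,0,2.5],[-0.05,0.3,0.07,0,0.62,0,2.5],[-0.05,0.3,0.07,0,0.62,0,2.5]]]' 30
python3 -c "
from h import *
st()"
```

```text
time: 10.8
tool_pos: [0.4462, 0.123, 0.1186]
tool_rot: [-1.568, -0.002, 2.539]
contact_force: [2.1, -1.1, -2.2]
opening: 0.0357
t 10.80 pinch [0.4463 0.123  0.1374] toolx yaw 145.5 y [-0.003 -0.001 -1.   ] F [ 2.1 -1.1 -2.2] T [-0.08 -0.1  -0.01] open 0.0357 q [ 0.1   0.36  1.84 -0.    0.95  2.28]
```

```bash
python3 -m pendant '[[[0,0.04,0.0,0,0.08,0,2.5],[0,0.08,0,0,0.16,0,2.5],[0,0.08,0,0,0.16,0,2.5]]]' 30
python3 -c "
from h import *
st()"
```

```text
time: 11.1
tool_pos: [0.4462, 0.1231, 0.1181]
tool_rot: [-1.568, -0.002, 2.38]
contact_force: [-0.0, -0.5, 0.2]
opening: 0.0359
t 11.10 pinch [0.4463 0.1231 0.1369] toolx yaw 136.4 y [-0.003 -0.001 -1.   ] F [-0.  -0.5  0.2] T [-0.06  0.1  -0.01] open 0.0359 q [ 0.1   0.36  1.84 -0.    0.95  2.44]
```

```bash
python3 -m pendant '[[[0,0.04,0.0,0,0.08,0,2.5],[0,0.05,0,0,0.1,0,2.5],[0,0.05,0,0,0.1,0,2.5]]]' 30
python3 -c "
from h import *
st()"
```

```text
time: 11.4
tool_pos: [0.4467, 0.1234, 0.118]
tool_rot: [-1.57, -0.001, 2.279]
contact_force: [-0.8, 0.5, 5.4]
opening: 0.0357
t 11.40 pinch [0.4467 0.1234 0.1368] toolx yaw 130.6 y [-0.002 -0.    -1.   ] F [-0.8  0.5  5.4] T [0.26 0.12 0.01] open 0.0357 q [0.1  0.36 1.84 0.   0.94 2.54]
```

```bash
python3 -m pendant '[[[0,0,0,0,0.06,0,2.5],[0,0,0,0,0.12,0,2.5],[0,0,0,0,0.12,0,2.5]]]' 30
python3 -c "
from h import *
st()"
```

```text
time: 11.7
tool_pos: [0.4467, 0.1231, 0.1179]
tool_rot: [-1.569, -0.0, 2.158]
contact_force: [-1.0, -0.7, 4.9]
opening: 0.0359
t 11.70 pinch [0.4467 0.1231 0.1367] toolx yaw 123.6 y [-0.002 -0.001 -1.   ] F [-1.  -0.7  4.9] T [-0.08  0.05  0.04] open 0.0359 q [ 0.1   0.36  1.84 -0.    0.94  2.66]
```

Seated: z no longer falls, there is about 9 N of reaction, and the angle agrees with the h = 0 prediction. So the left spindle is the sound one. I release it, rise and check.

```bash
python3 -m pendant '[[[0,0,0,0,0,0,6],[0,0,0,0,0,0,6],[0,0,0,0,0,0,6],[0,-2,0,0,0,0,6],[0,-5,0,0,0,0,6],[0,-9,0,0,0,0,6],[0,-13,0,0,0,0,6],[0,-17,0,0,0,0,6],[0,-17,0,0,0,0,6]]]' 30
python3 - <<'E'
from h import *
from cell import viewer
st()
A=[]
for k,r in(("scene",(120,300,220,400)),("side",(140,320,240,420))):
    c=viewer.read_camera(k); np.savez(k+"4.npz",**c); A.append(cv2.resize(c["image"][r[0]:r[1],r[2]:r[3],::-1],(400,400)))
    P=cloud(c,np.ones((400,640),bool)); d=np.hypot(P[:,0]-.4455,P[:,1]-.123); Q=P[(d<.022)&(P[:,2]>.12)&(P[:,2]<.2)]
    print(k,len(Q),np.percentile(Q[:,2],[50,90,98]).round(4),(Q[Q[:,2]>.146].mean(0)).round(4))
cv2.imwrite("pics/both4.png",np.hstack(A))
n=np.array([-.4645,-.185,.866]);ez=n/np.linalg.norm(n);ey=np.r_[-.37,.929,0]; ex=np.cross(ey,ez)
g=np.array([.6477,.1527,.09])-.0025*ex; plan(g+.032*ez+.06*ez,axis_pose(n,21.6)); plan([.56,.13,.27],down(21.6))
E
```

```text
time: 12.6
tool_pos: [0.449, 0.1235, 0.2925]
tool_rot: [-1.577, 0.004, 2.155]
contact_force: [0.5, 1.0, -0.2]
opening: 0.0602
t 12.60 pinch [0.4489 0.1235 0.3113] toolx yaw 123.5 y [ 0.008  0.001 -1.   ] F [ 0.5  1.  -0.2] T [0.03 0.2  0.05] open 0.0602 q [ 0.1   0.18  1.56 -0.    1.39  2.66]
scene 364 [0.1485 0.1514 0.1527] [0.4438 0.1218 0.1499]
side 324 [0.1487 0.1543 0.1552] [0.4467 0.1283 0.1524]
t 12.70 row [-7.83, 13.52, -14.61] [-0.4648, 1.732, -0.3787] | dist 0.214 ang 105.0 rows>=13
t 12.70 row [-5.67, 3.62, -9.82] [-0.0015, 1.7775, -0.0009] | dist 0.119 ang 101.8 rows>=12
```

View pics/both4.png

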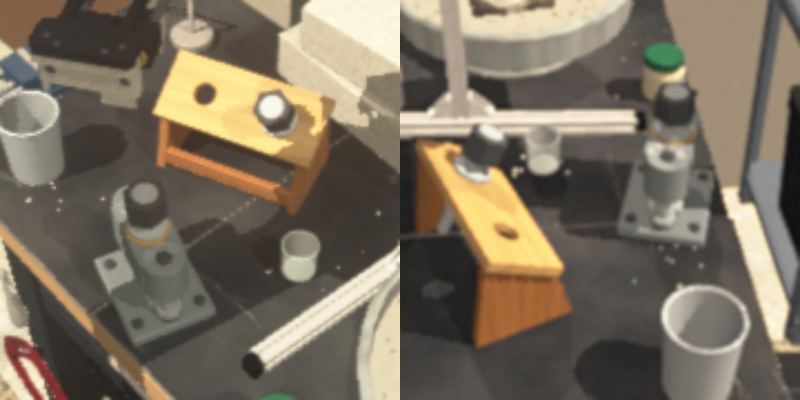

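The left spindle's flange is down on the bronze nut (scene crop (148,225), side crop (672,130)), with the head top at z ≈ 0.153 against 0.152 nominal. The other spindle is still in the rack at scene crop (275,112). I now fetch it with the half-turned grasp because of the last joint's range.

Run:
```python
from h import *
n=np.array([-.4645,-.185,.866]);ez=n/np.linalg.norm(n);ey=np.r_[-.37,.929,0]; ex=np.cross(ey,ez)
g=np.array([.6477,.1527,.09])-.0005*ex; plan(g+.092*ez,axis_pose(n,21.6)*Ro.from_euler("y",180,degrees=True))
```

```text
t 12.70 row [-7.87, 13.42, -14.78] [-0.3583, -1.3303, 0.4397] | dist 0.215 ang 82.9 rows>=10
```

```bash
python3 -m pendant '[[[-2,1,-4,-0.05,-0.2,0.06,6],[-4,2,-8,-0.1,-0.35,0.12,6],[-6,3,-12,-0.15,-0.55,0.18,6],[-7.87,4,-14.78,-0.3583,-1.3303,0.4397,6],[-7.87,4,-14.78,-0.3583,-1.3303,0.4397,6],[-7.87,4,-14.78,-0.3583,-1.3303,0.4397,6],[-7.87,4,-14.78,-0.3583,-1.3303,0.4397,6],[-7.87,4,-14.78,-0.3583,-1.3303,0.4397,6],[-7.87,8,-14.78,-0.3583,-1.3303,0.4397,6],[-7.87,13.4,-14.78,-0.3583,-1.3303,0.4397,6],[-7.87,13.4,-14.78,-0.3583,-1.3303,0.4397,6],[-7.87,13.4,-14.78,-0.3583,-1.3303,0.4397,6],[-7.87,13.4,-14.78,-0.3583,-1.3303,0.4397,6]]]' 30
python3 - <<'E'
from h import *
st()
n=np.array([-.4645,-.185,.866]);ez=n/np.linalg.norm(n);ey=np.r_[-.37,.929,0]; ex=np.cross(ey,ez)
g=np.array([.6477,.1527,.09])-.0005*ex; plan(g+.0325*ez,axis_pose(n,21.6)*Ro.from_euler("y",180,degrees=True))
E
```

```text
time: 14.0
tool_pos: [0.6128, 0.1387, 0.1521]
tool_rot: [-1.574, 0.52, -2.768]
contact_force: [-0.3, 0.1, 0.3]
opening: 0.06
t 14.00 pinch [0.6041 0.1353 0.1684] toolx yaw -158.6 y [ 0.462  0.184 -0.868] F [-0.3  0.1  0.3] T [-0.23  0.39 -0.02] open 0.0600 q [0.01 0.38 1.83 0.41 0.47 0.88]
t 14.00 row [-0.12, 5.88, -0.01] [0.0002, -0.0023, 0.0034] | dist 0.059 ang 0.2 rows>=2
```

```bash
python3 -m pendant '[[[-0.1,2,0,0,0,0,6],[-0.1,4,0,0,0,0,6],[-0.1,5.4,0,0,0,0,6],[-0.1,5.85,0,0,0,0,6],[-0.1,5.85,0,0,0,0,6],[-0.1,5.85,0,0,0,0,2.5],[-0.1,5.85,0,0,0,0,2.5],[-0.1,5.85,0,0,0,0,2.5],[-0.1,5.85,0,0,0,0,2.5],[-0.1,5.85,0,0,0,0,2.5]]]' 30
python3 -c "
from h import *
st()"
```

```text
time: 15.0
tool_pos: [0.6413, 0.15, 0.1035]
tool_rot: [-1.572, 0.523, -2.766]
contact_force: [-2.5, -0.1, 4.1]
opening: 0.0357
t 15.00 pinch [0.6325 0.1465 0.1198] toolx yaw -158.5 y [ 0.465  0.185 -0.866] F [-2.5 -0.1  4.1] T [-0.01  0.5   0.12] open 0.0357 q [0.03 0.5  1.8  0.47 0.38 0.83]
```

```bash
python3 -m pendant '[[[0,-2,0,0,0,0,2.5],[0,-4,0,0,0,0,2.5],[0,-6,0,0,0,0,2.5],[0,-8,0,0,0,0,2.5],[0,-10.5,0,0,0,0,2.5],[0,-14,0,0,0,0,2.5],[0,-14,0,0,0,0,2.5]]]' 30
python3 - <<'E'
from h import *
st()
plan([.455,.346,.26],down(-158.5))
c=load("scene0");P=cloud(c,np.ones((400,640),bool));Q=P[(np.hypot(P[:,0]-.455,P[:,1]-.346)<.13)&(P[:,2]>.03)]
Q=Q[np.hypot(Q[:,0]-.455,Q[:,1]-.346)>.042];print(len(Q),Q.min(0),Q.max(0))
E
```

```text
time: 15.7
tool_pos: [0.5763, 0.1237, 0.2276]
tool_rot: [-1.57, 0.527, -2.765]
contact_force: [0.7, 0.4, -2.1]
opening: 0.0358
t 15.70 pinch [0.5675 0.1202 0.2438] toolx yaw -158.4 y [ 0.468  0.184 -0.864] F [ 0.7  0.4 -2.1] T [-0.29  0.64 -0.01] open 0.0358 q [-0.03  0.22  1.83  0.34  0.63  0.94]
t 15.70 row [2.0, -2.76, -25.13] [-0.0005, 0.0007, -0.527] | dist 0.254 ang 30.2 rows>=6
483 [0.40537448 0.4231671  0.03000723] [0.55717256 0.47552816 0.05006362]
```

```bash
python3 -m pendant '[[[0,-4,-4,0,0,-0.1,2.5],[2,-2.76,-25.1,0,0,-0.527,2.5],[2,-2.76,-25.1,0,0,-0.527,2.5],[2,-2.76,-25.1,0,0,-0.527,2.5],[2,-2.76,-25.1,0,0,-0.527,2.5],[2,-2.76,-25.1,0,0,-0.527,2.5],[2,-2.76,-25.1,0,0,-0.527,2.5],[2,-2.76,-25.1,0,0,-0.527,2.5],[2,-2.76,-25.1,0,0,-0.527,2.5]]]' 30
python3 - <<'E'
from h import *
st()
plan([.4555,.346,.122],down(-158.5))
E
```

```text
time: 16.6
tool_pos: [0.4557, 0.3449, 0.2382]
tool_rot: [-1.572, -0.005, -2.767]
contact_force: [0.4, -1.3, -4.0]
opening: 0.0354
t 16.60 pinch [0.4558 0.3449 0.257 ] toolx yaw -158.5 y [-0.005 -0.001 -1.   ] F [ 0.4 -1.3 -4. ] T [-0.12  0.14  0.04] open 0.0354 q [0.51 0.42 1.37 0.   1.35 1.71]
t 16.60 row [-0.08, 13.5, -0.1] [0.001, -0.0006, 0.0046] | dist 0.135 ang 0.3 rows>=3
```

```bash
python3 -m pendant '[[[-0.1,3,-0.1,0,0,0,2.5],[-0.1,6,-0.1,0,0,0,2.5],[-0.1,9,-0.1,0,0,0,2.5],[-0.1,11.5,-0.1,0,0,0,2.5],[-0.1,13,-0.1,0,0,0,2.5],[-0.1,14,-0.1,0,0,0,2.5],[-0.1,14,-0.1,0,0,0,2.5]]]' 30
python3 -c "
from h import *
st()"
```

```text
time: 17.3
tool_pos: [0.4551, 0.3461, 0.0975]
tool_rot: [-1.572, -0.006, -2.767]
contact_force: [-0.5, 0.4, -3.7]
opening: 0.0359
t 17.30 pinch [0.4552 0.3461 0.1163] toolx yaw -158.5 y [-0.006 -0.001 -1.   ] F [-0.5  0.4 -3.7] T [-0.07  0.14  0.02] open 0.0359 q [0.52 0.56 1.56 0.   1.03 1.71]
```

```bash
python3 -m pendant '[[[0,0,0,0,0,0,7.5],[0,0,0,0,0,0,7.5],[0,0,0,0,0,0,7.5],[0,0,0,0,0,0,7.5],[0,-2,0,0,0,0,7.5],[0,-5,0,0,0,0,7.5],[0,-9,0,0,0,0,7.5],[0,-14,0,0,0,0,7.5],[0,-19,0,0,0,0,7.5],[0,-19,0,0,0,0,7.5],[0,-19,0,0,0,0,7.5],[0,-19,0,0,0,0,7.5]]]' 30
python3 - <<'E'
from h import *
from cell import viewer
st()
A=[]
for k,r in(("scene",(120,340,200,420)),("side",(140,340,230,450))):
    c=viewer.read_camera(k); A.append(cv2.resize(c["image"][r[0]:r[1],r[2]:r[3],::-1],(400,400)))
    P=cloud(c,np.ones((400,640),bool)); d=np.hypot(P[:,0]-.4455,P[:,1]-.123); Q=P[(d<.022)&(P[:,2]>.12)&(P[:,2]<.2)]
    print(k,len(Q),np.percentile(Q[:,2],[50,90,98]).round(4))
    for nm,x,y,z in(("green",.417,-.084,.057),("glass",.573,.044,.042)):
        Q=P[(np.hypot(P[:,0]-x,P[:,1]-y)<.04)&(abs(P[:,2]-z)<.008)];print(nm,cv2.minEnclosingCircle((Q[:,:2]*1000).astype(np.float32)))
cv2.imwrite("pics/both5.png",np.hstack(A))
E
```

```text
time: 18.5
tool_pos: [0.4553, 0.3471, 0.2872]
tool_rot: [-1.572, -0.007, -2.765]
contact_force: [-0.7, -0.6, -0.2]
opening: 0.075
t 18.50 pinch [0.4554 0.3472 0.306 ] toolx yaw -158.4 y [-0.007 -0.001 -1.   ] F [-0.7 -0.6 -0.2] T [ 0.04  0.16 -0.04] open 0.0750 q [0.52 0.4  1.27 0.   1.48 1.71]
scene 365 [0.1486 0.1513 0.1525]
green ((416.0850524902344, -84.74307250976562), 25.574386596679688)
glass ((572.3176879882812, 42.98744583129883), 20.021867752075195)
side 291 [0.1464 0.1542 0.1551]
green ((416.7728271484375, -84.57613372802734), 26.856966018676758)
glass ((572.8156127929688, 44.27199935913086), 19.79481315612793)
```

View pics/both5.png

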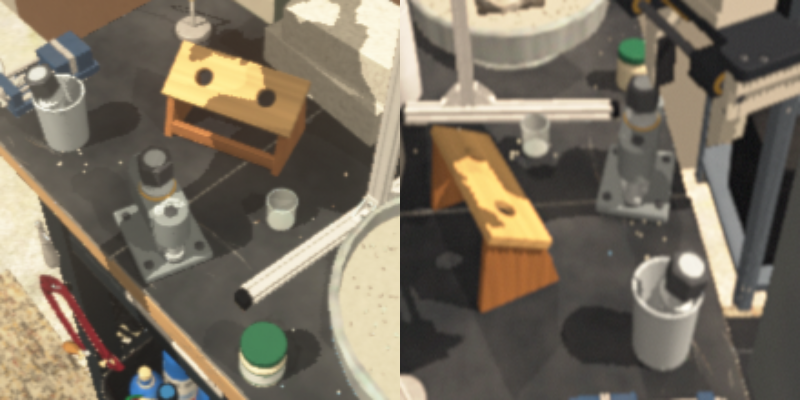

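The right spindle leans in the pot (scene crop (45,85), side crop (688,275)). The left one is seated in the nut (scene crop (157,185)), the rack is empty and the jars have not moved.

```bash
python3 -c "
from cell import robot
print(robot.hand_in())"
```

```text
the job is handed in; nothing more can be done
None
```

The left spindle is screwed fully home in the press nut, and the right one is in the steel scrap pot. I handed the job in at about 18.5 s.

- **Left spindle (sound):** it meshed at h ≈ 13 mm and turned freely clockwise through the 6–9 mm zone where the bruised one would stop. It then ran down until the flange met the nut. At that point it stopped descending with about 9 N of upward reaction, and the angle matched the h = 0 prediction to within a few degrees. I turned it about 7° more, still freely, before letting go.
- **Right spindle (scrapped):** I never tried this one in the nut. The sound spindle already filled it, so I judged it bruised by elimination.
- **Last checks:** the top of the seated head reads z = 0.153 m in the scene camera and 0.155 m in the side camera, against 0.152 m nominal. The 2 to 3 mm differences are close to the calibration's 2 mm. The scrapped spindle leans in the pot with its head above the rim. Both jars are within about 1 mm of where they started, and the gripper is clear of everything.
- **Disagreement on the way:** I saw 4–5 N of sideways force while starting the thread. It went away once I re-centred by about 1 mm.

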